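# Sort the pocket things on the hallway dock shelf

### The arm

A 6-joint arm with a two-finger parallel gripper is mounted at the origin on the work surface. World frame = base frame: x ahead of the robot, y to its left, z up, the work surface at z = 0. Lengths are in mm, angles in rad, forces in N, time in s.
With the tool pointing down it reaches from about 300 to 1000 mm from the base axis. Payload 5.1 kg.
Tool frame: the origin (TCP) lies midway between the tips of the shut fingers; the grasp point (between the pads) lies 19 mm behind it (r.grip_point_offset is the distance from the TCP to the grasp point, in mm); z points along the fingers, y is the line along which they close (so a half turn about z gives the same grasp; the last joint's range is limited). The gripper opens to 95 mm and grips with 3 to 60 N. Pads are 20 mm wide; open, the fingers measure 119 mm over their backs; the gripper's body (75 mm by 180 mm) begins 59 mm behind the grasp point.
Start: joints at [1.264, 0.124, 1.65, -0, 1.367, -0.083], TCP at [144.281, 633.772, 214.656] pointing down, gripper open.
Joint ranges: [-2.61, 2.61], [-1.02, 2.33], [0.03, 2.71], [-1.35, 4.49], [0.32, 2.68], [-2.91, 2.91]. Speed limits (rad/s): [2.57, 2.57, 3.14, 3.14, 3.14, 3.14].

### API

Orientations are given as a rotation vector (axis times angle).
In Python, from station import r gives the robot as it stands.
- The arm moves only by the tool drive_tool, never from a script. Its argument "increments" is a list of rows, each a list of 4 numbers: the shift along the tool's x, y, z in m, then the turn about the tool's z in units of 5 degrees (1.0 is 5 degrees). A call has 1 to 10 rows; each row is the pose to reach, as a shift and turn from the pose commanded when the call began, along the tool's axes at that moment; what a row does not reach only later rows make up. A row lasts 1/12 s, in which the tool goes at most 41.7 mm and 7.16 degrees, less where a joint would pass 70% of its speed; a pose out of reach is approached as far as the arm can. A call with a gripper value outside its range is refused whole. "grip" is the opening, from 0 (shut) to 1 (fully open), set as the call begins (left out, the last holds). The fingers move at their own pace and stop on an object; "squeeze" is the grip in N (left out, the last holds). Time passes only in rows, so rows that repeat a pose let the fingers close. It gives the time, the measured TCP pose, the force, the opening and the grip force at its end, in the units of the state.
- r.get_state(): the state, without advancing time (a new reading comes with each control period).
- r.grab_frame(name): name is "side" or "top" or "wrist"; returns the picture (420x560x3 uint8, red, green, blue); there is no depth.
- r.camera_model(name): a dict with "fx", "fy", "cx", "cy" (pixels), "k1" (the pictures are not rectified: a ray, as slopes to the right and down, at radius r is drawn at 1 + k1 r^2 times it, then the intrinsics apply), "origin" and "attitude" of the camera in the world. Camera axes: x right, y up, looking along -z (the intrinsics and any distortion apply to the point x, -y, -z); pixel columns grow to the right and rows downward; lengths in mm; the calibration is good to about 2 mm. A picture is of the moment at which its call begins: read the wrist's pose just before it. camera_model takes no time and is no camera call; for the wrist camera it gives the pose at the moment of the call.
- r.job_done(): hands the job in; it is judged then, once.
The state is a dict: "time": time; "joint_positions": joint angles; "joint_velocities": joint speeds; "effort": joint torques, N m; "ee_pos": TCP position; "eef_rot": TCP orientation; "wrist_force": force on the tool from outside, world axes, zero at the start; "torque": the same for the moment, N m; "grip_width": opening from 0.0 (shut) to 1.0 (fully open); "gripper_force": force on a finger pad.
Only numpy, scipy, OpenCV 4.12 (cv2) and the standard library are available. Lean on these libraries where they do the work, as an engineer would, in place of code of your own. Each camera call takes 0.05 s, during which the arm holds its last target. There are 200 camera calls.

### The job

Sort the things lying loose on the hallway shelf to where each kind belongs: the two keys go in the shallow wooden tray, one lying flat in each of its two bays; the two door stops go in the taller, undivided grey metal bin, side by side, each lying on its flat underside on the bin's floor; and the earbud case goes flat on the middle of the round pad at the end of the swing arm. Leave everything released and at rest.

Things in the scene. Friction and masses are not known exactly. Their poses are not given: they have to be found in the camera images.
- key_1: Copper door key lying flat, one of two alike, 62 mm long, 25 g. Origin: centre of its underside, midway along it; +x along the blade to the tip, z up. Its flat-sided head is 24 mm long (x), 26 mm wide (y), 6 mm thick, centred at x = -18 mm; pick it across the head. Blade from x = -6 to +31 mm, 8 mm wide, 5 mm thick, with 3 mm teeth on its -y side.
- key_2: Copper door key lying flat, the other of two alike, 62 mm long, 25 g. Origin: centre of its underside, midway along it; +x along the blade to the tip, z up. Its flat-sided head is 24 mm long (x), 26 mm wide (y), 6 mm thick, centred at x = -18 mm; pick it across the head. Blade from x = -6 to +31 mm, 8 mm wide, 5 mm thick, with 3 mm teeth on its -y side.
- stop_1: Blue rubber door stop, a plain wedge lying on its flat underside, one of two (the two are alike). 80 mm long (x), 36 mm wide (y), 26 mm high at the thick +x end sloping down to 6 mm at the thin -x end; its two long sides are upright. Origin: centre of the underside, z up. About 70 g. Best picked from above across its width at x = +10 mm, where it is about 18 mm high.
- stop_2: Blue rubber door stop, a plain wedge lying on its flat underside, the other one (the two are alike). 80 mm long (x), 36 mm wide (y), 26 mm high at the thick +x end sloping down to 6 mm at the thin -x end; its two long sides are upright. Origin: centre of the underside, z up. About 70 g. Best picked from above across its width at x = +10 mm, where it is about 18 mm high.
- earbud_case: White rounded earbud case lying flat on its back, 60 mm long (x), 46 mm wide (y), 24 mm high, edges rounded at 9 mm. Origin: centre of its underside, z up. About 50 g.
- key_tray: Shallow open wooden tray, fixed, 130 mm (x) by 210 mm (y) outside, 14 mm high, walls and floor 5 mm thick. One divider of wall height, 5 mm thick, runs along x through the middle and makes two bays centred at y = +51 and -51 mm, each 120 (x) by 97 mm (y) inside. Origin: centre of its underside (on the shelf), z up.
- stop_bin: Open light-grey aluminium bin without dividers, fixed to the shelf, 150 mm (x) by 190 mm (y) outside, 38 mm high, walls and floor 5 mm thick (140 by 180 mm inside). Origin: centre of its underside (on the shelf), z up. Two door stops fit side by side, lengths along x, at about y = +45 and y = -45 mm.
- pad_top (a point): Centre of the top of the round dark-faced pad, 76 mm across, 45 mm above the shelf, at the end of the brushed-aluminium swing arm (24 mm wide, 210 mm from pivot to here) that pivots about an upright pin on the side of the black dock riser on the robot's left. z up. The pivot is stiff (2.4 N sideways at the pad), stays put in a normal set-down, and need not be swung.
Things that resemble listed ones, but are neither listed nor needed, are in the scene too. What is shaped like the key_1 but pink, red or yellow is not meant.

How it is judged:
By the outcome, as a careful person would: the job done as asked, in the order asked, and still so for the second after the job is handed in, with the robot touching nothing.
It also fails if it takes over 128 s, if anything falls off the work surface, if the arm or the gripper's body presses on something with over 40 N, if the wrist force passes 120 N, or if a joint passes its speed limit or range.

## Working session

There is one attempt and no reset: what is moved stays moved. The work goes in short steps, Python scripts to look and compute and a tool call to move; the robot and the scene stay as the last step left them, time stands still between calls to the robot, and variables do not carry over. Pictures are saved under pics/ and viewed, at most 14 in all, crops included, and the job is handed in when it is done.

Besides the shell and the picture viewer there is one more tool, called after "Emit:" in YAML: its name, and indented under it one key for each argument. drive_tool: Moves the arm, as the interface text tells. Its arguments: {"type":"object","properties":{"increments":{"type":"array","items":{"type":"array","items":{"type":"number"}}},"grip":{"type":"number"},"squeeze":{"type":"number"}},"required":["increments"]}

```bash
mkdir -p pics; cat > h.py <<'E'
import numpy as np, cv2
from station import r
from scipy.spatial.transform import Rotation as R
def save(n,f):
    im=r.grab_frame(n); cv2.imwrite(f'pics/{f}.png',im[:,:,::-1]); return im
E
python3 - <<'E'
from h import *
import json
print(r.get_state())
a=[save(n,n+'0') for n in('top','side','wrist')]
for n in('top','side','wrist'): print(n,r.camera_model(n))
E
```

```text
{'time': 0.0, 'joint_positions': array([ 1.26438527e+00,  1.24479519e-01,  1.65166736e+00, -4.44642372e-05,
        1.36749068e+00, -8.26129098e-02]), 'joint_velocities': array([-0.00196606, -0.000614  , -0.00021449,  0.0004254 ,  0.00063512,
        0.00075316]), 'effort': array([-1.64431844e-03, -4.17620623e+01, -3.59923089e+01,  7.72369467e-02,
        4.94331191e-02, -1.78295836e-04]), 'ee_pos': array([144.11258425, 633.16594576, 213.40753141]), 'eef_rot': array([-0.35075452, -3.12159426,  0.00316442]), 'wrist_force': array([-0.22361991, -0.11209045,  0.38233183]), 'torque': array([-0.002583  , -0.01002109,  0.06417615]), 'gripper_force': 0.0, 'grip_width': 0.999781732182832}
top {'fx': 448.85922602616546, 'fy': 448.85922602616546, 'cx': 280.0778305815107, 'cy': 205.89049352772906, 'k1': -0.025033059725590702, 'origin': array([ 308.05594297,   22.63028381, 1127.32529326]), 'attitude': array([ 0.05812838, -0.06885527, -1.57785677])}
side {'fx': 390.5986168085352, 'fy': 390.5986168085352, 'cx': 280.7393088513808, 'cy': 213.80253705888626, 'k1': -0.04514585891040942, 'origin': array([ 141.94921153, -560.10600123,  792.67914516]), 'attitude': array([ 0.69182871, -0.14105925, -0.41265264])}
wrist {'fx': 292.7372949522985, 'fy': 292.7372949522985, 'cx': 282.53302936814185, 'cy': 210.05114315265305, 'k1': -0.06295198234727668, 'origin': array([ 70.01383281, 649.66816316, 384.28026574]), 'attitude': array([-0.23240371, -0.183037  ,  1.33803906])}
```

View pics/top0.png

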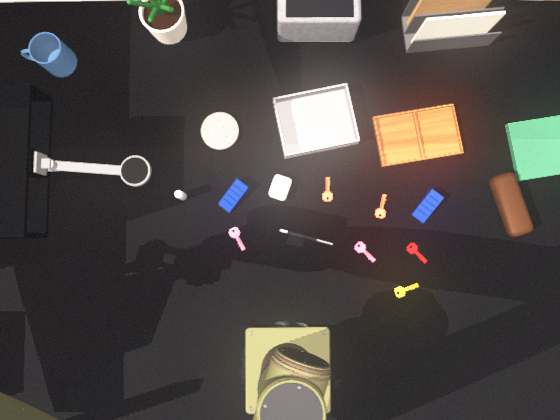

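View pics/side0.png

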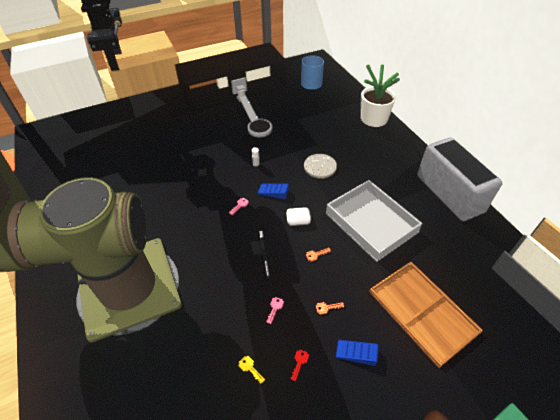

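The top view shows copper keys at (327,190) and (381,206), stops at (233,196) and (428,206), the case at (280,187), the bin near (316,121), the tray near (418,135) and the pad at (135,171). The side view shows the same items: keys (318,255) and (329,308), stops (273,190) and (357,352), case (298,216), pad (260,128). I'll fit poses to the silhouettes in both views.

```bash
cat >> h.py <<'E'
def proj(P,m):
    q=R.from_rotvec(m['attitude']).inv().apply(np.atleast_2d(P)-m['origin'])
    s=np.c_[q[:,0],-q[:,1]]/-q[:,2:]
    s=s*(1+m['k1']*(s**2).sum(1,keepdims=True))
    return s*[m['fx'],m['fy']]+[m['cx'],m['cy']]
def tri(obs):
    """obs: list of (model,(u,v)) -> point, rms px"""
    from scipy.optimize import least_squares
    f=lambda p:np.concatenate([(proj(p,m)[0]-uv) for m,uv in obs])
    s=least_squares(f,[450,0,20]); return s.x,np.sqrt(np.mean(s.fun**2))
def box(x0,x1,y0,y1,z0,z1):return np.array([[x,y,z] for x in(x0,x1) for y in(y0,y1) for z in(z0,z1)],float)
KEY=[box(-30,-6,-13,13,0,6),box(-6,31,-4,4,0,5)]
STOP=[np.array([[x,y,z] for y in(-18,18) for x,z in((-40,0),(40,0),(-40,6),(40,26))],float)]
a=np.linspace(0,2*np.pi,24,endpoint=False)
def rr(hx,hy,c,z):return np.array([[sx*(hx-c)+c*np.cos(t),sy*(hy-c)+c*np.sin(t),z] for sx in(-1,1) for sy in(-1,1) for t in a])
CASE=[np.vstack([rr(25,18,4,0.),rr(30,23,9,9.),rr(30,23,9,15.),rr(25,18,4,24.)])]
def render(parts,p,m,off,sh,k=4):
    im=np.zeros(sh,np.uint8); Rz=R.from_euler('z',p[3])
    for q in parts:
        uv=((proj(Rz.apply(q)+p[:3],m)-off+.5)*k-.5)
        cv2.fillConvexPoly(im,cv2.convexHull(np.round(uv*16).astype(np.int32)),1,shift=4)
    return im>0
def softmask(im,kind):
    h=cv2.cvtColor(im,cv2.COLOR_RGB2HSV); H,S,V=cv2.split(h)
    if kind=='key':return (H>5)&(H<20)&(S>90)&(V>90)
    if kind=='stop':return (H>100)&(H<130)&(S>120)&(V>60)
    return (V>110)&(S<60)
def fit(parts,kind,views,p0,yaws,half=45,k=4,z=None):
    """views: list of (im,model,(u,v)) ; returns best (cost,p)"""
    from scipy.optimize import minimize
    D=[]
    for im,m,uv in views:
        o=np.array(uv)-half; u0,v0=np.maximum(o,0).astype(int)
        c=im[v0:v0+2*half,u0:u0+2*half]
        c=cv2.resize(c,None,fx=k,fy=k,interpolation=cv2.INTER_CUBIC); mk=softmask(c,kind).astype(np.uint8)
        mk=cv2.morphologyEx(mk,cv2.MORPH_CLOSE,np.ones((13,13),np.uint8))
        n,l,s,cc=cv2.connectedComponentsWithStats(mk); d=[np.hypot(*(cc[i]-half*k))+1e3*(s[i,4]<300) for i in range(1,n)]
        D.append((l==1+int(np.argmin(d)),m,np.array([u0,v0])))
    def cost(p):
        p=np.array([p[0],p[1],p[2],p[3]/30]); t=0
        for mk,m,o in D:
            g=render(parts,p,m,o,mk.shape,k); t+=1-(g&mk).sum()/max(1,(g|mk).sum())
        return t/len(D)
    best=None; res=[]
    for y in yaws:
        x0=np.array([*p0,y*30]); sim=np.vstack([x0]+[x0+d for d in np.diag([8,8,6,6])])
        s=minimize(cost,x0,method='Nelder-Mead',options=dict(initial_simplex=sim,xatol=.05,fatol=1e-4,maxiter=250))
        res.append((s.fun,*s.x[:3],s.x[3]/30))
    return sorted(res)
E
cat > m1.py <<'E'
from h import *
T,S=[cv2.imread(f'pics/{n}0.png')[:,:,::-1].copy() for n in('top','side')]
mt,ms=r.camera_model('top'),r.camera_model('side')
for n,parts,kind,ut,us in [('key_a',KEY,'key',(327,188),(318,255)),('key_b',KEY,'key',(381,206),(329,308)),
 ('stop_a',STOP,'stop',(233,196),(273,190)),('stop_b',STOP,'stop',(428,206),(357,352)),('case',CASE,'case',(280,187),(298,216))]:
    p,e=tri([(mt,ut),(ms,us)]); p[2]=0
    f=fit(parts,kind,[(T,mt,ut),(S,ms,us)],p,np.arange(-3,3.1,.75))
    print(n,np.round(p,0),e.round(1)); [print('   ',np.round(q,3)) for q in f[:3]]
for n,ut,us in [('pad',(135,171),(260,128))]: print(n,tri([(mt,ut),(ms,us)]))
A=lambda im,x,y,w,h,k:cv2.resize(im[y:y+h,x:x+w],None,fx=k,fy=k,interpolation=cv2.INTER_CUBIC)
cv2.imwrite('pics/c1.png',np.vstack([A(T,265,75,200,95,4),A(T,210,170,100,50,4)[:, :].repeat(1,0) if 0 else np.hstack([A(T,210,170,50,50,4),A(T,405,182,50,50,4),A(T,110,146,50,50,4),A(T,15,140,50,50,4)])])[:,:,::-1])
cv2.imwrite('pics/c2.png',np.vstack([A(S,320,175,170,195,3)[:585]])[:,:,::-1])
E
python3 m1.py
```

```text
key_a [ 443. -105.    0.] 0.4
    [ 3.02000e-01  4.41244e+02 -1.04359e+02  2.79900e+00 -1.30000e-02]
    [ 3.03000e-01  4.40890e+02 -1.04547e+02  3.76600e+00 -2.50000e-02]
    [ 3.04000e-01  4.41523e+02 -1.04134e+02  2.18200e+00 -2.80000e-02]
key_b [ 397. -241.    0.] 0.0
    [ 2.81000e-01  3.96934e+02 -2.40784e+02  3.17300e+00 -2.58000e-01]
    [ 2.82000e-01  3.97093e+02 -2.40113e+02  2.58900e+00 -2.32000e-01]
    [ 2.82000e-01  3.97197e+02 -2.40378e+02  2.46700e+00 -2.45000e-01]
stop_a [425. 132.   0.] 0.2
    [ 4.00000e-02  4.25397e+02  1.33269e+02  1.58700e+00 -6.67000e-01]
    [ 4.00000e-02  4.25374e+02  1.33129e+02  3.14800e+00 -6.71000e-01]
    [ 4.00000e-02  4.25486e+02  1.33302e+02  1.85800e+00 -6.69000e-01]
stop_b [ 396. -356.    0.] 0.2
    [ 3.40000e-02  3.95616e+02 -3.53179e+02  4.27900e+00 -6.60000e-01]
    [ 3.50000e-02  3.95582e+02 -3.53081e+02  3.73700e+00 -6.56000e-01]
    [ 3.50000e-02  3.95293e+02 -3.53022e+02  4.32100e+00 -6.61000e-01]
case [445.  15.   0.] 0.1
    [ 6.60000e-02  4.44529e+02  1.46260e+01  4.27800e+00 -3.41000e-01]
    [ 6.60000e-02  4.44784e+02  1.45240e+01  3.92900e+00 -3.47000e-01]
    [ 6.60000e-02  4.44991e+02  1.49180e+01  3.41900e+00 -3.54000e-01]
pad (array([485.69919892, 370.33011524,  35.9264952 ]), np.float64(0.20345289285575124))
```

View pics/c1.png

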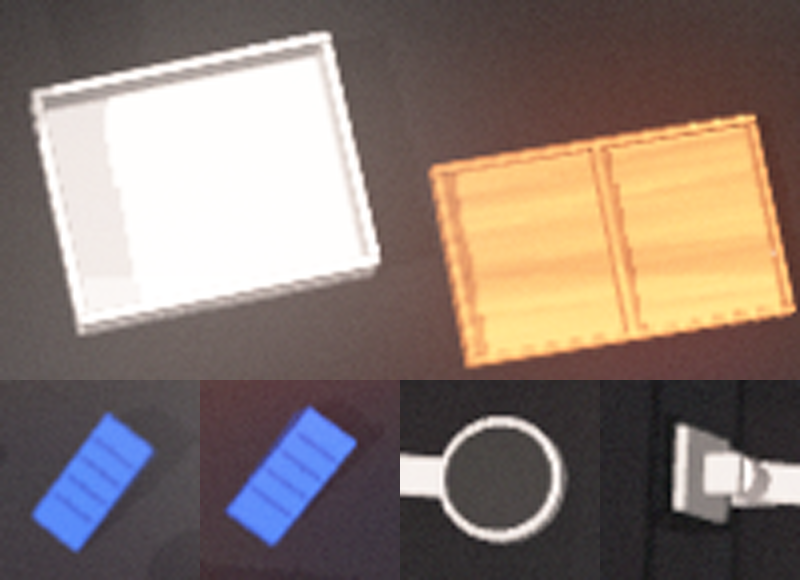

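View pics/c2.png

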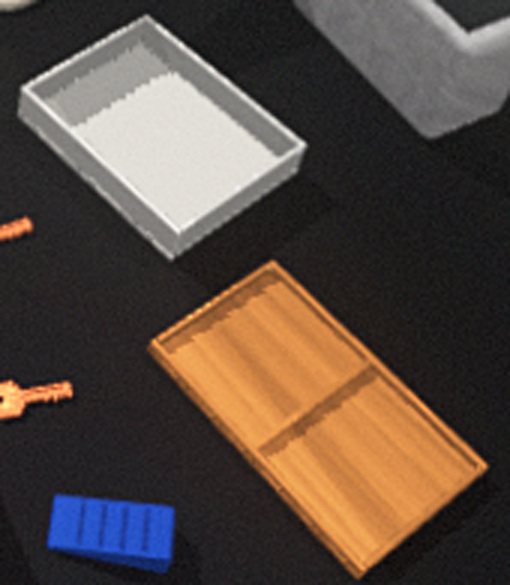

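The bin's and tray's rim corners are readable in both crops. In c1 the bin is at (33,92) (327,35) (379,265) (80,333) and the tray at (432,168) (753,116) (795,313) (468,368), with the pad centre at (501,479). c2 shows their counterparts, and both stops have the thick end towards +x.

```bash
cat >> h.py <<'E'
def plan(x,y,z,yaw=None):
    """yaw: world angle of the finger closing line (deg, mod 180). prints shift in tool axes (m), turn in 5deg units"""
    s=r.get_state(); Q=R.from_rotvec(s['eef_rot']); d=Q.inv().apply(np.array([x,y,z])-s['ee_pos'])/1e3
    ty=Q.apply([0,1,0]); cur=np.degrees(np.arctan2(ty[1],ty[0])); t=0
    if yaw is not None: t=-((yaw-cur+90)%180-90)/5
    n=max(np.linalg.norm(d)/.0417,abs(t)*5/7.16)
    print('d',d.round(4),'turn',round(t,2),'rows',round(n,1),'t',round(s['time'],2),'pos',s['ee_pos'].round(1),'cur',round(cur,1),'tilt',Q.apply([0,0,1]).round(3),'j6',s['joint_positions'][5].round(2))
E
python3 - <<'E'
from h import *
mt,ms=r.camera_model('top'),r.camera_model('side')
ct=lambda a:(np.array(a)+.5)/4-.5+[265,75]
cs=lambda a:(np.array(a)+.5)/3-.5+[320,175]
for n,a,b in [('bin',[(33,92),(327,35),(379,265),(80,333)],[(147,16),(304,146),(175,232),(20,90)]),
 ('tray',[(432,168),(753,116),(795,313),(468,368)],[(273,262),(487,467),(360,576),(150,345)])]:
    P=np.array([tri([(mt,u),(ms,v)])[0] for u,v in zip(ct(a),cs(b))])
    print(n,P.round(1).tolist(),'c',P.mean(0).round(1))
    dy=(P[0]+P[3]-P[1]-P[2])/2; dx=(P[0]+P[1]-P[2]-P[3])/2
    print('  size',np.linalg.norm(dx),np.linalg.norm(dy),'yaw',np.degrees(np.arctan2(-dy[0],dy[1])),np.degrees(np.arctan2(dx[1],dx[0])))
T,S=[cv2.imread(f'pics/{n}0.png')[:,:,::-1].copy() for n in('top','side')]
print([np.round(q,2) for q in fit(STOP,'stop',[(T,mt,(233,196)),(S,ms,(273,190))],[425,133,0],[2.47])],
 [np.round(q,2) for q in fit(STOP,'stop',[(T,mt,(428,206)),(S,ms,(357,352))],[396,-353,0],[2.48])])
plan(423,-104,150,90)
E
```

```text
bin [[666.3, 30.5, 38.6], [701.6, -153.2, 39.0], [555.0, -181.7, 41.8], [516.7, 1.8, 37.2]] c [609.9 -75.6  39.2]
  size 150.8327433795787 187.2239006643881 yaw 11.322687880132024 10.91993771759339
tray [[625.4, -223.2, 11.3], [657.3, -429.1, 15.0], [529.5, -451.0, 12.5], [497.6, -243.4, 8.4]] c [ 577.4 -336.7   11.8]
  size 129.5432779411945 209.17741474006425 yaw 8.762465296709658 9.366553995824548
[array([1.2000e-01, 4.2645e+02, 1.3293e+02, 4.3000e-01, 2.5200e+00])] [array([ 1.2000e-01,  3.9673e+02, -3.5441e+02,  4.3000e+00,  2.4700e+00])]
d [-0.4355 -0.657   0.0647] turn -2.56 rows 19.0 t 0.15 pos [144.1 633.3 213.7] cur 77.2 tilt [-0.    -0.001 -1.   ] j6 -0.08
```

View pics/wrist0.png

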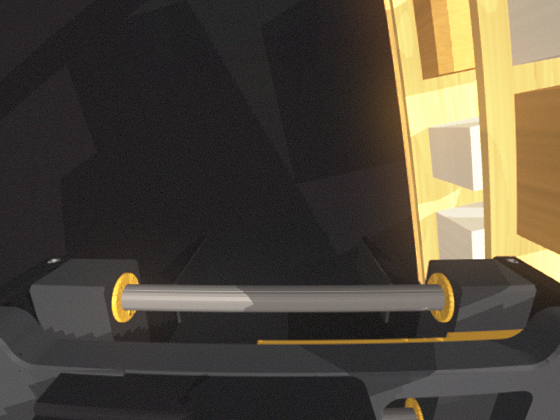

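The wrist view shows only the bare shelf and the fingers, nothing of use yet. Now moving to the first key.

Emit:
drive_tool:
  increments:
    - [-0.02,-0.033,0,-0.2]
    - [-0.045,-0.068,0,-0.4]
    - [-0.07,-0.103,0,-0.6]
    - [-0.09,-0.138,0,-0.8]
    - [-0.115,-0.173,0,-1.0]
    - [-0.138,-0.208,0,-1.2]
    - [-0.16,-0.243,0,-1.4]
    - [-0.183,-0.278,0,-1.6]
    - [-0.205,-0.31,0,-1.8]
    - [-0.205,-0.31,0,-1.8]
  grip: 0.6

```text
time: 0.98
ee_pos: [277.4, 280.9, 214.3]
eef_rot: [0.116, 3.138, -0.003]
wrist_force: [-0.2, 0.5, -0.7]
grip_width: 0.599
gripper_force: 0.0
```

```bash
python3 -c "
from h import *
plan(423,-104,110,90)"
```

```text
d [-0.1735 -0.3729  0.1054] turn -0.85 rows 10.2 t 0.98 pos [277.4 280.9 214.3] cur 85.8 tilt [ 0.002 -0.002 -1.   ] j6 -0.84
```

Emit:
drive_tool:
  increments:
    - [-0.015,-0.035,0,-0.2]
    - [-0.03,-0.07,0.005,-0.4]
    - [-0.047,-0.108,0.01,-0.6]
    - [-0.064,-0.145,0.02,-0.85]
    - [-0.08,-0.18,0.03,-0.85]
    - [-0.097,-0.215,0.04,-0.85]
    - [-0.114,-0.253,0.045,-0.85]
    - [-0.13,-0.29,0.05,-0.85]
    - [-0.147,-0.328,0.055,-0.85]
    - [-0.16,-0.363,0.06,-0.85]

```text
time: 1.82
ee_pos: [411.3, -89.1, 154.4]
eef_rot: [-0.01, 3.141, -0.0]
wrist_force: [0.1, 0.5, -0.6]
grip_width: 0.601
gripper_force: 0.0
```

```bash
python3 -c "
from h import *
m=r.camera_model('wrist'); save('wrist','w1'); plan(423,-104,60,90)
for P in [(411,-104,3),(423,-104,3),(441,-104,3),(472,-104,3),(379,-241,3),(397,-241,3)]: print(proj(P,m).round(0))"
```

```text
d [-0.011  -0.0098  0.0937] turn 0.03 rows 2.3 t 1.87 pos [412.  -93.9 153.6] cur 90.2 tilt [-0.    -0.004 -1.   ] j6 -1.92
[[270. 197.]]
[[270. 208.]]
[[270. 223.]]
[[270. 247.]]
[[147. 169.]]
[[149. 185.]]
```

View pics/w1.png

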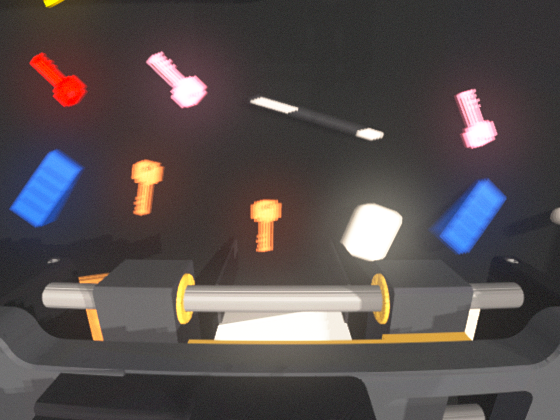

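The wrist view looks back towards the robot. Key A is at head (266,210), tip (265,250), and key B at head (147,172), tip (142,213). The arm was still settling, so I'll refit with a fresh static frame.

```bash
cat > m2.py <<'E'
from h import *
T,S=[cv2.imread(f'pics/{n}0.png')[:,:,::-1].copy() for n in('top','side')]
mt,ms=r.camera_model('top'),r.camera_model('side')
r.grab_frame('wrist'); m=r.camera_model('wrist'); W=save('wrist','w2')
for n,ut,us,g,y in [('a',(327,188),(318,255),(441,-104,0),0),('b',(381,206),(329,308),(397,-241,0),-.25)]:
    uw=proj(g,m)[0]
    for v in ([(W,m,uw)],[(W,m,uw),(T,mt,ut)],[(W,m,uw),(T,mt,ut),(S,ms,us)]):
        print(n,len(v),np.round(fit(KEY,'key',v,g,[y],half=35)[0],3))
for n,P,y0,g in [('stop',STOP,-.67,(425.4,133.2,0)),('stop',STOP,-.66,(395.6,-353,0)),('case',CASE,-.345,(444.7,14.7,0))]:
    print(n,np.round(fit(P,n,[(W,m,proj(g,m)[0])],g,[y0],half=50)[0],3))
plan(423,-104,60,90)
E
python3 m2.py
```

```text
a 1 [ 7.34000e-01  4.40610e+02 -1.01881e+02  7.18300e+00  3.00000e-03]
a 2 [ 5.90000e-01  4.37561e+02 -1.02335e+02  1.93290e+01  9.00000e-03]
a 3 [ 4.67000e-01  4.41213e+02 -1.04638e+02  3.23600e+00 -2.90000e-02]
b 1 [ 6.42000e-01  3.98620e+02 -2.39102e+02 -8.35000e-01 -2.26000e-01]
b 2 [ 5.44000e-01  3.97345e+02 -2.39185e+02  5.11900e+00 -2.64000e-01]
b 3 [ 4.12000e-01  3.97724e+02 -2.40152e+02  2.23000e+00 -2.35000e-01]
stop [ 2.20000e-02  4.26831e+02  1.31586e+02  3.19400e+00 -6.77000e-01]
stop [ 3.30000e-02  3.96878e+02 -3.51397e+02  2.50000e+00 -6.51000e-01]
case [ 1.52000e-01  4.24913e+02 -5.15200e+00  7.70250e+01 -2.32000e-01]
d [-0.0126 -0.0155  0.0938] turn 0.03 rows 2.3 t 1.97 pos [410.6 -88.6 153.9] cur 90.2 tilt [-0.002  0.001 -1.   ] j6 -1.91
```

Emit:
drive_tool:
  increments:
    - [-0.007,-0.008,0.02,0]
    - [-0.0125,-0.0155,0.05,0]
    - [-0.0125,-0.0155,0.085,0]
    - [-0.0125,-0.0155,0.11,0]
    - [-0.0125,-0.0155,0.125,0]
    - [-0.0125,-0.0155,0.135,0]
    - [-0.0125,-0.0155,0.14,0]
    - [-0.0125,-0.0155,0.14,0]
    - [-0.0125,-0.0155,0.14,0]

```text
time: 2.72
ee_pos: [424.2, -102.0, 15.6]
eef_rot: [-0.013, 3.14, -0.001]
wrist_force: [-0.7, -0.1, -0.4]
grip_width: 0.598
gripper_force: 0.0
```

```bash
python3 -c "
from h import *
for i in range(3): plan(423,-104,2.5,90)"
```

```text
d [ 0.0013 -0.0019  0.0131] turn 0.09 rows 0.3 t 2.72 pos [ 424.2 -102.    15.6] cur 90.5 tilt [ 0.002 -0.    -1.   ] j6 -1.94
d [ 0.0013 -0.0019  0.0131] turn 0.09 rows 0.3 t 2.72 pos [ 424.2 -102.    15.6] cur 90.5 tilt [ 0.002 -0.    -1.   ] j6 -1.94
d [ 0.0013 -0.0019  0.0131] turn 0.09 rows 0.3 t 2.72 pos [ 424.2 -102.    15.6] cur 90.5 tilt [ 0.002 -0.    -1.   ] j6 -1.94
```

Emit:
drive_tool:
  increments:
    - [0,-0.001,0.006,0]
    - [0,-0.001,0.012,0]
    - [0,-0.001,0.012,0]
    - [0,-0.001,0.012,0]

```text
time: 3.05
ee_pos: [423.2, -103.2, 2.5]
eef_rot: [0.011, -3.141, -0.0]
wrist_force: [-0.3, -0.1, -0.5]
grip_width: 0.598
gripper_force: 0.0
```

Emit:
drive_tool:
  increments:
    - [0,0,0,0]
    - [0,0,0,0]
    - [0,0,0,0]
    - [0,0,0,0]
    - [0,0,0,0]
    - [0,0,0,0]
    - [0,0,0,0]
  grip: 0.1
  squeeze: 15

```text
time: 3.63
ee_pos: [423.5, -103.3, 2.8]
eef_rot: [-0.012, 3.141, -0.0]
wrist_force: [0.5, -0.3, 0.1]
grip_width: 0.266
gripper_force: 15.0
```

Emit:
drive_tool:
  increments:
    - [0,0,-0.02,0]
    - [0,0,-0.05,0]
    - [0,0,-0.08,0]
    - [0,0,-0.11,0]
    - [0,0,-0.11,0]
    - [0,0,-0.11,0]

```text
time: 4.13
ee_pos: [424.9, -103.8, 114.8]
eef_rot: [-0.012, 3.137, -0.003]
wrist_force: [-0.4, -0.2, -1.1]
grip_width: 0.267
gripper_force: 15.0
```

```bash
python3 -c "
from h import *
save('side','s1');im=r.grab_frame('side')
im=cv2.resize(im[180:380,230:430],None,fx=2.5,fy=2.5);cv2.imwrite('pics/s1c.png',im[:,:,::-1])
a=np.radians(9.1);c=np.array([577.4,-336.7]);Rz=np.array([[np.cos(a),-np.sin(a)],[np.sin(a),np.cos(a)]])
for b in(51,-51): print(c+Rz@[0,b], c+Rz@[-18,b])
t=c+Rz@[-18,51]; plan(*t,100,99.1)"
```

```text
[ 569.33393857 -286.34189586] [ 551.56049005 -289.18874107]
[ 585.46606143 -387.05810414] [ 567.69261291 -389.90494935]
d [-0.1275 -0.1872  0.0112] turn -1.74 rows 5.4 t 4.23 pos [ 422.7 -103.   111.6] cur 90.4 tilt [-0.002  0.001 -1.   ] j6 -1.94
```

Emit:
drive_tool:
  increments:
    - [-0.015,-0.022,0,-0.3]
    - [-0.038,-0.055,0,-0.7]
    - [-0.06,-0.088,0,-1.1]
    - [-0.082,-0.12,0,-1.5]
    - [-0.104,-0.152,0,-1.75]
    - [-0.119,-0.175,0,-1.75]
    - [-0.1275,-0.187,0,-1.75]
    - [-0.1275,-0.187,0,-1.75]
    - [-0.1275,-0.187,0,-1.75]

```text
time: 4.98
ee_pos: [551.1, -288.8, 109.9]
eef_rot: [0.25, -3.128, -0.005]
wrist_force: [-0.3, 0.6, -0.1]
grip_width: 0.266
gripper_force: 15.0
```

Emit:
drive_tool:
  increments:
    - [0,0,0.02,0]
    - [0,0,0.045,0]
    - [0,0,0.07,0]
    - [0,0,0.085,0]
    - [0,0,0.095,0]
    - [0,0,0.1,0]
    - [0,0,0.102,0]
    - [0,0,0.104,0]
    - [0,0,0.104,0]
    - [0,0,0.104,0]

```text
time: 5.82
ee_pos: [553.0, -289.7, 9.9]
eef_rot: [-0.251, 3.13, -0.002]
wrist_force: [0.4, -0.7, -0.3]
grip_width: 0.272
gripper_force: 15.0
```

```bash
python3 -c "
from h import *
plan(551.6,-289.2,8,99.1)"
```

```text
d [0.0013 0.0007 0.0019] turn 0.02 rows 0.1 t 5.82 pos [ 553.  -289.7    9.9] cur 99.2 tilt [ 0.002 -0.001 -1.   ] j6 -2.3
```

View pics/s1c.png

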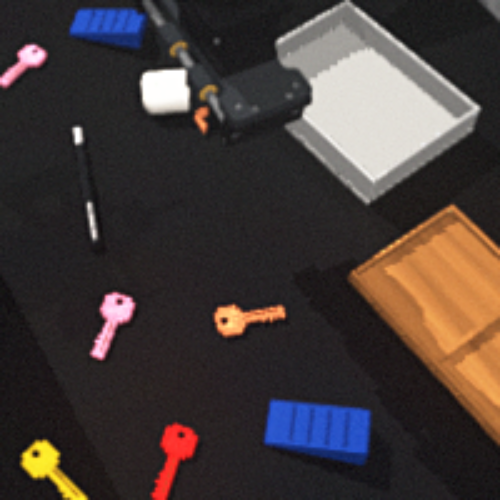

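The side crop shows the copper key held in the fingers at (203,120), with the other key untouched at (247,318). Releasing in the near bay.

Emit:
drive_tool:
  increments:
    - [0,0,0.001,0]
    - [0,0,0.001,0]
    - [0,0,0.001,0]

```text
time: 6.07
ee_pos: [552.6, -289.5, 8.1]
eef_rot: [-0.251, 3.131, -0.001]
wrist_force: [-0.1, -0.8, -0.9]
grip_width: 0.272
gripper_force: 15.0
```

Emit:
drive_tool:
  increments:
    - [0,0,0,0]
    - [0,0,0,0]
    - [0,0,0,0]
    - [0,0,0,0]
    - [0,0,0,0]
  grip: 0.48

```text
time: 6.48
ee_pos: [552.4, -289.3, 7.7]
eef_rot: [-0.251, 3.131, -0.0]
wrist_force: [-0.1, -0.1, 0.9]
grip_width: 0.479
gripper_force: 0.0
```

Emit:
drive_tool:
  increments:
    - [0,0,-0.02,0]
    - [0,0,-0.05,0]
    - [0,0,-0.08,0]
    - [0,0,-0.105,0]
    - [0,0,-0.105,0]
    - [0,0,-0.105,0]

```text
time: 6.98
ee_pos: [553.6, -290.1, 115.2]
eef_rot: [-0.251, 3.128, -0.004]
wrist_force: [0.1, -0.4, -0.4]
grip_width: 0.48
gripper_force: 0.0
```

```bash
python3 -c "
from h import *
p=np.array([397.5,-240.3]);y=-.245
t=p-18*np.array([np.cos(y),np.sin(y)]); print(t)
plan(*t,112,90+np.degrees(y))"
```

```text
[ 380.03752815 -235.93398615]
d [0.1627 0.0812 0.0024] turn 4.64 rows 4.4 t 6.98 pos [ 553.6 -290.1  115.2] cur 99.2 tilt [ 0.004 -0.003 -1.   ] j6 -2.3
```

Emit:
drive_tool:
  increments:
    - [0.015,0.008,0,0.6]
    - [0.045,0.023,0,1.6]
    - [0.08,0.04,0,2.7]
    - [0.115,0.058,0,3.7]
    - [0.143,0.072,0,4.65]
    - [0.162,0.081,0,4.65]
    - [0.162,0.081,0,4.65]
    - [0.162,0.081,0,4.65]
    - [0.162,0.081,0,4.65]
  grip: 0.6

```text
time: 7.73
ee_pos: [379.6, -235.2, 112.0]
eef_rot: [-0.385, -3.117, -0.001]
wrist_force: [-0.2, -0.1, 0.1]
grip_width: 0.598
gripper_force: 0.0
```

```bash
python3 -c "
from h import *
r.grab_frame('wrist');plan(380,-236,2.7,76)"
```

```text
d [-0.0002 -0.0007  0.1096] turn -0.01 rows 2.6 t 7.78 pos [ 380.  -235.3  112.3] cur 75.9 tilt [-0.  0. -1.] j6 -2.0
```

Emit:
drive_tool:
  increments:
    - [0,0,0.02,0]
    - [0,0,0.05,0]
    - [0,0,0.075,0]
    - [0,0,0.092,0]
    - [0,0,0.102,0]
    - [0,0,0.107,0]
    - [0,0,0.11,0]
    - [0,0,0.11,0]
    - [0,0,0.11,0]
    - [0,0,0.11,0]

```text
time: 8.62
ee_pos: [380.4, -235.9, 3.9]
eef_rot: [0.384, 3.116, -0.002]
wrist_force: [-0.9, -0.4, 0.4]
grip_width: 0.599
gripper_force: 0.0
```

Emit:
drive_tool:
  increments:
    - [0,0,0,0]
    - [0,0,0,0]
    - [0,0,0,0]
    - [0,0,0,0]
    - [0,0,0,0]
    - [0,0,0,0]
    - [0,0,0,0]
  grip: 0.1
  squeeze: 15

```text
time: 9.2
ee_pos: [379.5, -235.2, 2.8]
eef_rot: [0.385, 3.118, -0.0]
wrist_force: [-1.4, 0.5, 0.3]
grip_width: 0.27
gripper_force: 15.0
```

Emit:
drive_tool:
  increments:
    - [0,0,-0.02,0]
    - [0,0,-0.05,0]
    - [0,0,-0.08,0]
    - [0,0,-0.11,0]
    - [0,0,-0.11,0]
    - [0,0,-0.11,0]

```text
time: 9.7
ee_pos: [380.7, -236.2, 114.8]
eef_rot: [0.384, 3.114, -0.004]
wrist_force: [0.5, 0.5, -1.3]
grip_width: 0.274
gripper_force: 15.0
```

```bash
python3 -c "
from h import *
r.grab_frame('side'); plan(567.7,-389.9,112.7,99.1)"
```

```text
d [-0.2201 -0.1043  0.0003] turn -4.63 rows 5.8 t 9.75 pos [ 379.6 -235.2  112.8] cur 75.9 tilt [ 0.001 -0.    -1.   ] j6 -2.0
```

Emit:
drive_tool:
  increments:
    - [-0.015,-0.007,0,-0.4]
    - [-0.045,-0.021,0,-1.4]
    - [-0.08,-0.038,0,-2.4]
    - [-0.115,-0.055,0,-3.4]
    - [-0.15,-0.071,0,-4.4]
    - [-0.185,-0.088,0,-4.65]
    - [-0.21,-0.1,0,-4.65]
    - [-0.22,-0.1045,0,-4.65]
    - [-0.22,-0.1045,0,-4.65]
    - [-0.22,-0.1045,0,-4.65]

```text
time: 10.58
ee_pos: [566.4, -389.2, 109.5]
eef_rot: [0.251, -3.128, -0.005]
wrist_force: [-1.1, -0.3, -0.7]
grip_width: 0.267
gripper_force: 15.0
```

Emit:
drive_tool:
  increments:
    - [0,0,0.02,0]
    - [0,0,0.045,0]
    - [0,0,0.07,0]
    - [0,0,0.085,0]
    - [0,0,0.095,0]
    - [0,0,0.1,0]
    - [0,0,0.103,0]
    - [0,0,0.105,0]
    - [0,0,0.105,0]
    - [0,0,0.105,0]

```text
time: 11.42
ee_pos: [568.2, -390.6, 9.0]
eef_rot: [-0.251, 3.13, -0.002]
wrist_force: [-0.5, 0.2, -0.5]
grip_width: 0.267
gripper_force: 15.0
```

```bash
python3 -c "
from h import *
plan(567.7,-389.9,7.7,99.1)"
```

```text
d [0.0004 0.0008 0.0013] turn 0.02 rows 0.0 t 11.42 pos [ 568.2 -390.6    9. ] cur 99.2 tilt [ 0.002 -0.001 -1.   ] j6 -2.41
```

Emit:
drive_tool:
  increments:
    - [0,0,0,0]
    - [0,0,0,0]
    - [0,0,0,0]
    - [0,0,0,0]
    - [0,0,0,0]
    - [0,0,0,0]
  grip: 0.48

```text
time: 11.92
ee_pos: [567.5, -390.0, 7.7]
eef_rot: [-0.251, 3.131, -0.0]
wrist_force: [0.0, -0.4, -1.0]
grip_width: 0.479
gripper_force: 0.0
```

Emit:
drive_tool:
  increments:
    - [0,0,-0.02,0]
    - [0,0,-0.05,0]
    - [0,0,-0.08,0]
    - [0,0,-0.105,0]
    - [0,0,-0.105,0]
    - [0,0,-0.105,0]

```text
time: 12.42
ee_pos: [568.7, -391.0, 115.3]
eef_rot: [-0.251, 3.128, -0.005]
wrist_force: [-0.5, -0.2, -0.6]
grip_width: 0.484
gripper_force: 0.0
```

```bash
python3 -c "
from h import *
save('side','s2');plan(404.2,-358.5,112.7,52.4)"
```

```text
d [1.562e-01 5.720e-02 1.000e-04] turn 9.36 rows 6.5 t 12.47 pos [ 567.5 -390.1  112.9] cur 99.2 tilt [ 0.001 -0.    -1.   ] j6 -2.41
```

Emit:
drive_tool:
  increments:
    - [0.02,0.007,0,1.2]
    - [0.045,0.016,0,2.5]
    - [0.07,0.025,0,3.8]
    - [0.095,0.035,0,5.1]
    - [0.12,0.044,0,6.4]
    - [0.14,0.051,0,7.7]
    - [0.156,0.057,0,9.0]
    - [0.156,0.057,0,9.35]
    - [0.156,0.057,0,9.35]
    - [0.156,0.057,0,9.35]
  grip: 0.75

```text
time: 13.3
ee_pos: [403.6, -357.9, 111.0]
eef_rot: [-1.01, -2.972, -0.002]
wrist_force: [-0.3, 0.2, -0.9]
grip_width: 0.753
gripper_force: 0.0
```

```bash
python3 -c "
from h import *
r.grab_frame('wrist');plan(404.2,-358.5,2.7,52.4)"
```

```text
d [-0.0006 -0.0002  0.1086] turn 0.02 rows 2.6 t 13.35 pos [ 404.  -358.1  111.3] cur 52.5 tilt [-0.001  0.002 -1.   ] j6 -1.74
```

View pics/s2.png

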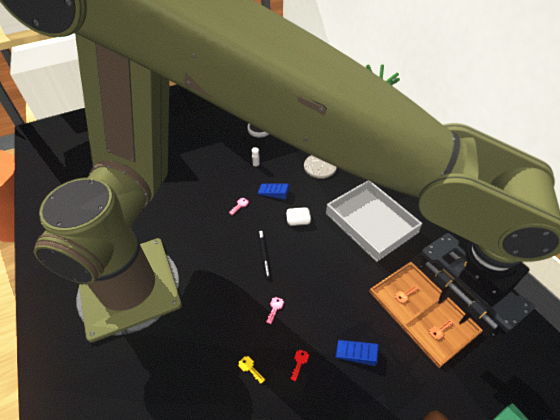

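The side view shows both copper keys lying flat, one per bay, at (404,296) and (441,331). Now the first stop.

Emit:
drive_tool:
  increments:
    - [0,0,0.02,0]
    - [0,0,0.05,0]
    - [0,0,0.075,0]
    - [0,0,0.092,0]
    - [0,0,0.102,0]
    - [0,0,0.107,0]
    - [0,0,0.1095,0]
    - [0,0,0.1095,0]
    - [0,0,0.1095,0]

```text
time: 14.1
ee_pos: [405.2, -359.4, 4.3]
eef_rot: [1.011, 2.973, -0.002]
wrist_force: [-0.2, -0.8, -0.3]
grip_width: 0.748
gripper_force: 0.0
```

Emit:
drive_tool:
  increments:
    - [0,0,0,0]
    - [0,0,0,0]
    - [0,0,0,0]
    - [0,0,0,0]
    - [0,0,0,0]
    - [0,0,0,0]
    - [0,0,0,0]
    - [0,0,0,0]
  grip: 0.2
  squeeze: 30

```text
time: 14.77
ee_pos: [404.4, -358.7, 3.3]
eef_rot: [1.012, 2.974, -0.0]
wrist_force: [-0.3, 0.3, 1.1]
grip_width: 0.38
gripper_force: 30.0
```

Emit:
drive_tool:
  increments:
    - [0,0,-0.02,0]
    - [0,0,-0.05,0]
    - [0,0,-0.08,0]
    - [0,0,-0.11,0]
    - [0,0,-0.14,0]
    - [0,0,-0.14,0]
    - [0,0,-0.14,0]

```text
time: 15.35
ee_pos: [405.4, -359.7, 145.5]
eef_rot: [1.01, 2.97, -0.004]
wrist_force: [0.1, 0.4, -0.3]
grip_width: 0.375
gripper_force: 30.0
```

```bash
python3 -c "
from h import *
r.grab_frame('wrist')
a=np.radians(11.1);c=np.array([609.9,-75.6]);Rz=np.array([[np.cos(a),-np.sin(a)],[np.sin(a),np.cos(a)]])
for b in(45,-45): print(c+Rz@[0,b], c+Rz@[10,b])
t=c+Rz@[10,-45]; plan(*t,143,101.1)"
```

```text
[601.23651151 -31.44183012] [611.04943815 -29.51661046]
[ 618.56348849 -119.75816988] [ 628.37641513 -117.83295021]
d [-3.070e-02  3.274e-01  2.000e-04] turn -9.73 rows 7.9 t 15.4 pos [ 404.4 -358.6  143.2] cur 52.4 tilt [ 0. -0. -1.] j6 -1.74
```

Emit:
drive_tool:
  increments:
    - [-0.002,0.02,0,-0.8]
    - [-0.005,0.055,0,-1.9]
    - [-0.008,0.092,0,-3.0]
    - [-0.012,0.13,0,-4.1]
    - [-0.016,0.167,0,-5.2]
    - [-0.019,0.204,0,-6.3]
    - [-0.022,0.241,0,-7.4]
    - [-0.026,0.278,0,-8.5]
    - [-0.029,0.31,0,-9.5]
    - [-0.0305,0.327,0,-9.75]

```text
time: 16.23
ee_pos: [628.3, -114.9, 140.0]
eef_rot: [0.314, -3.122, -0.004]
wrist_force: [0.2, -1.1, -0.4]
grip_width: 0.379
gripper_force: 30.0
```

```bash
python3 -c "
from h import *
[r.grab_frame('top') for i in range(4)]; plan(628.4,-117.8,8.2,101.1)"
```

```text
d [-2.20e-03 -1.00e-04  1.33e-01] turn 0.01 rows 3.2 t 16.43 pos [ 626.7 -118.2  141.2] cur 101.1 tilt [-0.004  0.    -1.   ] j6 -2.04
```

Emit:
drive_tool:
  increments:
    - [-0.001,0,0.02,0]
    - [-0.0015,0,0.05,0]
    - [-0.0015,0,0.08,0]
    - [-0.0015,0,0.1,0]
    - [-0.0015,0,0.115,0]
    - [-0.0015,0,0.125,0]
    - [-0.0015,0,0.131,0]
    - [-0.0015,0,0.134,0]
    - [-0.0015,0,0.134,0]
    - [-0.0015,0,0.134,0]

```text
time: 17.27
ee_pos: [630.4, -118.2, 10.5]
eef_rot: [-0.305, 3.125, -0.001]
wrist_force: [0.4, -0.0, 0.7]
grip_width: 0.384
gripper_force: 30.0
```

Emit:
drive_tool:
  increments:
    - [0,0,0.0005,0]
    - [0,0,0.001,0]
    - [0,0,0.001,0]

```text
time: 17.52
ee_pos: [629.9, -117.8, 8.9]
eef_rot: [-0.306, 3.125, -0.001]
wrist_force: [0.5, -0.6, -1.0]
grip_width: 0.378
gripper_force: 30.0
```

Emit:
drive_tool:
  increments:
    - [0,0,0,0]
    - [0,0,0,0]
    - [0,0,0,0]
    - [0,0,0,0]
    - [0,0,0,0]
  grip: 0.53

```text
time: 17.93
ee_pos: [629.5, -117.7, 8.2]
eef_rot: [-0.306, 3.127, -0.0]
wrist_force: [0.0, -0.4, 0.1]
grip_width: 0.53
gripper_force: 0.0
```

Emit:
drive_tool:
  increments:
    - [0,0,-0.02,0]
    - [0,0,-0.05,0]
    - [0,0,-0.08,0]
    - [0,0,-0.11,0]
    - [0,0,-0.135,0]
    - [0,0,-0.135,0]
    - [0,0,-0.135,0]

```text
time: 18.52
ee_pos: [630.7, -118.1, 145.6]
eef_rot: [-0.305, 3.122, -0.003]
wrist_force: [-0.2, 0.0, -0.3]
grip_width: 0.53
gripper_force: 0.0
```

```bash
python3 -c "
from h import *
p=np.array([426.1,132.4]);y=-.672
t=p+10*np.array([np.cos(y),np.sin(y)]); print(t)
save('top','t3');save('side','s3');plan(*t,113,90+np.degrees(y))"
```

```text
[433.92578127 126.17447613]
d [0.1437 0.2768 0.0293] turn 9.94 rows 7.5 t 18.62 pos [ 628.7 -117.6  141.8] cur 101.2 tilt [-0.002  0.    -1.   ] j6 -2.03
```

Emit:
drive_tool:
  increments:
    - [0.01,0.02,0,0.8]
    - [0.028,0.053,0,2.0]
    - [0.046,0.088,0,3.2]
    - [0.064,0.123,0.005,4.4]
    - [0.082,0.157,0.01,5.6]
    - [0.1,0.192,0.015,6.8]
    - [0.118,0.227,0.02,8.0]
    - [0.134,0.258,0.025,9.2]
    - [0.1435,0.2765,0.03,9.95]
    - [0.1435,0.2765,0.03,9.95]
  grip: 0.75

```text
time: 19.45
ee_pos: [430.4, 127.6, 109.4]
eef_rot: [-1.032, -2.96, 0.004]
wrist_force: [-0.5, -0.7, -0.7]
grip_width: 0.752
gripper_force: 0.0
```

```bash
python3 -c "
from h import *
[r.grab_frame('wrist') for i in range(4)]; plan(433.9,126.2,3.2,51.5)"
```

```text
d [0.0018 0.0002 0.1094] turn -0.01 rows 2.6 t 19.65 pos [435.3 125.  112.6] cur 51.4 tilt [-0.001 -0.001 -1.   ] j6 -0.74
```

View pics/s3.png

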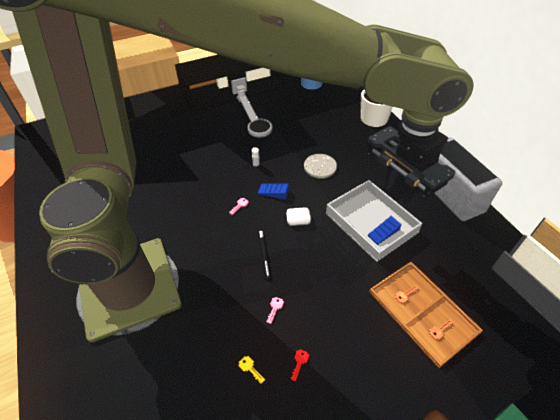

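The side view shows the first stop lying in the bin's right-hand half at (384,231), leaving the left half free. Picking the second.

Emit:
drive_tool:
  increments:
    - [0.0015,0,0.02,0]
    - [0.0015,0,0.05,0]
    - [0.0015,0,0.075,0]
    - [0.0015,0,0.092,0]
    - [0.0015,0,0.102,0]
    - [0.0015,0,0.107,0]
    - [0.0015,0,0.11,0]
    - [0.0015,0,0.11,0]
    - [0.0015,0,0.11,0]

```text
time: 20.4
ee_pos: [435.0, 126.6, 4.2]
eef_rot: [1.038, 2.964, 0.001]
wrist_force: [-0.2, 0.4, -0.6]
grip_width: 0.748
gripper_force: 0.0
```

Emit:
drive_tool:
  increments:
    - [0,0,0,0]
    - [0,0,0,0]
    - [0,0,0,0]
    - [0,0,0,0]
    - [0,0,0,0]
    - [0,0,0,0]
    - [0,0,0,0]
    - [0,0,0,0]
  grip: 0.2
  squeeze: 30

```text
time: 21.07
ee_pos: [433.9, 126.7, 3.3]
eef_rot: [-1.038, -2.965, -0.0]
wrist_force: [-0.3, 0.0, 0.3]
grip_width: 0.376
gripper_force: 30.0
```

Emit:
drive_tool:
  increments:
    - [0,0,-0.02,0]
    - [0,0,-0.05,0]
    - [0,0,-0.08,0]
    - [0,0,-0.11,0]
    - [0,0,-0.14,0]
    - [0,0,-0.14,0]
    - [0,0,-0.14,0]

```text
time: 21.65
ee_pos: [435.2, 126.8, 145.2]
eef_rot: [1.036, 2.961, 0.003]
wrist_force: [0.2, -0.6, -1.3]
grip_width: 0.374
gripper_force: 30.0
```

```bash
python3 -c "
from h import *
r.grab_frame('wrist');plan(611,-29.5,143,101.1)"
```

```text
d [-2.358e-01 -1.160e-02  2.000e-04] turn -9.93 rows 6.9 t 21.7 pos [433.9 126.6 143.1] cur 51.4 tilt [ 0.001  0.    -1.   ] j6 -0.73
```

Emit:
drive_tool:
  increments:
    - [-0.015,-0.001,0,-0.8]
    - [-0.045,-0.002,0,-2.0]
    - [-0.075,-0.004,0,-3.2]
    - [-0.105,-0.005,0,-4.4]
    - [-0.135,-0.007,0,-5.6]
    - [-0.165,-0.008,0,-6.8]
    - [-0.195,-0.01,0,-8.0]
    - [-0.22,-0.011,0,-9.2]
    - [-0.2355,-0.0115,0,-9.95]
    - [-0.2355,-0.0115,0,-9.95]

```text
time: 22.53
ee_pos: [611.1, -31.2, 140.0]
eef_rot: [0.304, -3.123, -0.001]
wrist_force: [-0.4, -0.7, -0.2]
grip_width: 0.374
gripper_force: 30.0
```

```bash
python3 -c "
from h import *
[r.grab_frame('top') for i in range(4)]; plan(611,-29.5,8.2,101.1)"
```

```text
d [-0.0019 -0.0015  0.1332] turn 0.01 rows 3.2 t 22.73 pos [609.3 -28.5 141.4] cur 101.1 tilt [-0.003  0.001 -1.   ] j6 -1.9
```

Emit:
drive_tool:
  increments:
    - [-0.001,-0.001,0.02,0]
    - [-0.001,-0.001,0.05,0]
    - [-0.001,-0.001,0.08,0]
    - [-0.001,-0.001,0.1,0]
    - [-0.001,-0.001,0.115,0]
    - [-0.001,-0.001,0.125,0]
    - [-0.001,-0.001,0.131,0]
    - [-0.001,-0.001,0.134,0]
    - [-0.001,-0.001,0.134,0]
    - [-0.001,-0.001,0.134,0]

```text
time: 23.57
ee_pos: [612.8, -30.0, 10.3]
eef_rot: [-0.306, 3.125, -0.001]
wrist_force: [-0.4, 0.0, -0.2]
grip_width: 0.375
gripper_force: 30.0
```

Emit:
drive_tool:
  increments:
    - [0,0,0.0005,0]
    - [0,0,0.001,0]
    - [0,0,0.001,0]

```text
time: 23.82
ee_pos: [612.4, -30.1, 8.8]
eef_rot: [-0.306, 3.126, -0.0]
wrist_force: [0.2, 0.3, -0.4]
grip_width: 0.377
gripper_force: 30.0
```

Emit:
drive_tool:
  increments:
    - [0,0,0,0]
    - [0,0,0,0]
    - [0,0,0,0]
    - [0,0,0,0]
    - [0,0,0,0]
  grip: 0.53

```text
time: 24.23
ee_pos: [612.0, -30.0, 8.2]
eef_rot: [-0.306, 3.127, -0.0]
wrist_force: [-0.5, 0.0, 0.3]
grip_width: 0.528
gripper_force: 0.0
```

Emit:
drive_tool:
  increments:
    - [0,0,-0.02,0]
    - [0,0,-0.05,0]
    - [0,0,-0.08,0]
    - [0,0,-0.11,0]
    - [0,0,-0.135,0]
    - [0,0,-0.135,0]
    - [0,0,-0.135,0]

```text
time: 24.82
ee_pos: [613.3, -30.2, 145.5]
eef_rot: [-0.306, 3.122, -0.002]
wrist_force: [-0.1, -0.1, -0.4]
grip_width: 0.53
gripper_force: 0.0
```

```bash
cat > pad.py <<'E'
from h import *
mt,ms=r.camera_model('top'),r.camera_model('side')
S=save('side','s4'); T=cv2.imread('pics/top0.png')[:,:,::-1].copy()
C=[]
for im,uv in((T,(135,171)),(S,(260,128))):
    # inner dark disc: component of dark pixels at the seed
    k=8;u,v=uv;c=cv2.resize(im[v-25:v+25,u-25:u+25],None,fx=k,fy=k,interpolation=cv2.INTER_CUBIC)
    g=cv2.cvtColor(c,cv2.COLOR_RGB2GRAY); t,b=cv2.threshold(g,0,255,cv2.THRESH_OTSU)
    n,l,s,cc=cv2.connectedComponentsWithStats((g<t).astype(np.uint8)); q=l[25*k,25*k]
    ct=max(cv2.findContours((l==q).astype(np.uint8),cv2.RETR_EXTERNAL,cv2.CHAIN_APPROX_NONE)[0],key=len)
    e=cv2.fitEllipse(cv2.convexHull(ct)); C.append((np.array(e[0])+.5)/k-.5+[u-25,v-25]); print(t,s[q,4]/k/k,C[-1],np.array(e[1])/k)
print('pad',tri([(mt,C[0]),(ms,C[1])]))
p=np.array([444.6,14.6]);m=ms
print('case',np.round(fit(CASE,'case',[(T,mt,(280,187)),(S,ms,(298,216))],[*p,0],[-.345])[0],3))
plan(*p,143,90-19.8)
E
python3 pad.py
```

```text
133.0 535.5625 [134.1714344  170.07607079] [25.72145081 26.72704697]Traceback (most recent call last):
  File "pad.py", line 11, in <module>
    e=cv2.fitEllipse(cv2.convexHull(ct)); C.append((np.array(e[0])+.5)/k-.5+[u-25,v-25]); print(t,s[q,4]/k/k,C[-1],np.array(e[1])/k)
cv2.error: OpenCV(4.12.0) /io/opencv/modules/imgproc/src/shapedescr.cpp:361: error: (-201:Incorrect size of input array) There should be at least 5 points to fit the ellipse in function 'fitEllipseNoDirect'
```

View pics/s4.png

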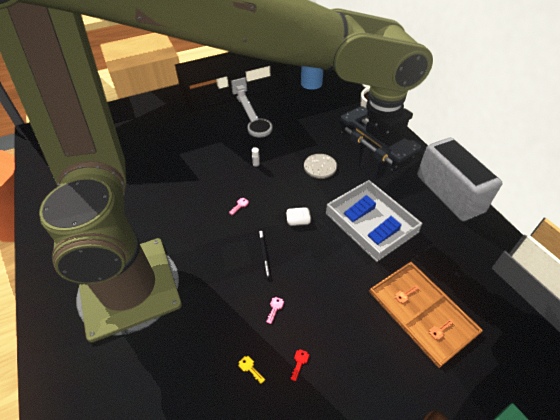

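The side view shows both stops side by side in the bin at (360,208) and (384,231), the case at (298,216) and the pad at (260,128). I'll fix the threshold in the pad measurement.

```bash
sed -i "s/S=save('side','s4')/S=cv2.imread('pics\/s4.png')[:,:,::-1].copy()/; s/t,b=cv2.threshold.*/t=g[23*k:27*k,23*k:27*k].mean(); t=(t+g[:,10*k:40*k].max())\/2 if uv[0]==135 else t*1.5/" pad.py; python3 pad.py; python3 - <<'E'
import cv2
S=cv2.imread('pics/s4.png');T=cv2.imread('pics/top0.png')
import numpy as np
f=lambda i,u,v:cv2.resize(i[v-25:v+25,u-25:u+25],None,fx=8,fy=8,interpolation=cv2.INTER_CUBIC)
cv2.imwrite('pics/p1.png',np.hstack([f(T,135,171),f(S,260,128)]))
E
```

```text
163.306640625 555.65625 [134.16506386 170.09443283] [26.18688965 27.22339439]
54.78955078125 176.046875 [259.35961723 125.59122086] [11.70976162 19.46235085]
pad (array([485.36873185, 369.42099646,  46.14492913]), np.float64(0.11138206817534373))
case [ 6.50000e-02  4.44974e+02  1.55390e+01  2.70200e+00 -3.28000e-01]
d [1.556e-01 7.620e-02 1.000e-04] turn 6.19 rows 4.3 t 24.87 pos [612.  -30.  143.2] cur 101.2 tilt [ 0. -0. -1.] j6 -1.9
```

View pics/p1.png

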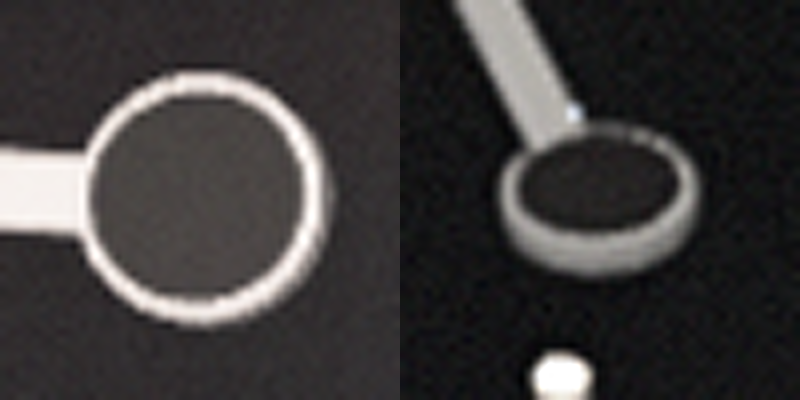

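The top crop shows the pad disc centred near (198,197) and the side crop near (598,184). The pad centre comes out at about (485.5, 369, 46), which agrees with the stated 45 mm height. Now the case.

Emit:
drive_tool:
  increments:
    - [0.015,0.007,0,0.8]
    - [0.045,0.022,0,1.9]
    - [0.075,0.037,0,3.0]
    - [0.105,0.052,0,4.1]
    - [0.13,0.064,0,5.2]
    - [0.148,0.072,0,6.15]
    - [0.1555,0.076,0,6.15]
    - [0.1555,0.076,0,6.15]
    - [0.1555,0.076,0,6.15]
  grip: 0.9

```text
time: 25.62
ee_pos: [444.7, 14.4, 142.4]
eef_rot: [-0.531, -3.096, 0.0]
wrist_force: [0.5, -0.1, 0.5]
grip_width: 0.902
gripper_force: 0.0
```

```bash
python3 -c "
from h import *
[r.grab_frame('top') for i in range(4)]; plan(444.8,15,5.2,70.6)"
```

```text
d [0.001  0.0006 0.1379] turn -0.03 rows 3.3 t 25.82 pos [445.6  14.1 143.1] cur 70.4 tilt [-0. -0. -1.] j6 -1.32
```

Emit:
drive_tool:
  increments:
    - [0,0,0.02,0]
    - [0,0,0.05,0]
    - [0,0,0.08,0]
    - [0,0,0.105,0]
    - [0,0,0.122,0]
    - [0,0,0.132,0]
    - [0,0,0.138,0]
    - [0,0,0.138,0]
    - [0,0,0.138,0]

```text
time: 26.57
ee_pos: [445.6, 14.3, 5.9]
eef_rot: [0.534, 3.095, 0.0]
wrist_force: [0.3, 0.2, 0.2]
grip_width: 0.901
gripper_force: 0.0
```

Emit:
drive_tool:
  increments:
    - [0,0,0,0]
    - [0,0,0,0]
    - [0,0,0,0]
    - [0,0,0,0]
    - [0,0,0,0]
    - [0,0,0,0]
    - [0,0,0,0]
    - [0,0,0,0]
  grip: 0.3
  squeeze: 20

```text
time: 27.23
ee_pos: [444.8, 14.4, 5.3]
eef_rot: [0.534, 3.096, 0.0]
wrist_force: [0.0, 0.9, 1.3]
grip_width: 0.484
gripper_force: 20.0
```

Emit:
drive_tool:
  increments:
    - [0,0,-0.02,0]
    - [0,0,-0.05,0]
    - [0,0,-0.08,0]
    - [0,0,-0.11,0]
    - [0,0,-0.138,0]
    - [0,0,-0.138,0]
    - [0,0,-0.138,0]

```text
time: 27.82
ee_pos: [446.0, 14.3, 145.1]
eef_rot: [0.533, 3.092, 0.0]
wrist_force: [-0.9, 0.8, -0.6]
grip_width: 0.48
gripper_force: 20.0
```

```bash
python3 -c "
from h import *
m=r.camera_model('side'); S=save('side','s5'); g=[445,15,138]; uv=proj(g,m)[0]
p=r.get_state()['ee_pos']
t=r.camera_model('top'); T=save('top','t5')
print(p, np.round(fit(CASE,'case',[(S,m,uv)],g,[-.34])[0],2)); plan(485.5,369,143.2)"
```

```text
[444.66098188  14.39018233 143.10339867] [ 1.20000e-01  1.10073e+03  1.38139e+03 -1.42235e+03  8.96000e+00]
d [ 0.0795  0.348  -0.0014] turn 0 rows 8.6 t 27.92 pos [443.8  14.4 141.9] cur 70.4 tilt [-0.002  0.    -1.   ] j6 -1.32
```

Emit:
drive_tool:
  increments:
    - [0.004,0.018,0,0]
    - [0.012,0.052,0,0]
    - [0.021,0.09,0,0]
    - [0.03,0.13,0,0]
    - [0.039,0.17,0,0]
    - [0.048,0.21,0,0]
    - [0.057,0.25,0,0]
    - [0.067,0.29,0,0]
    - [0.075,0.325,0,0]
    - [0.08,0.3475,0,0]

```text
time: 28.75
ee_pos: [484.2, 371.2, 140.1]
eef_rot: [-0.53, -3.093, 0.004]
wrist_force: [0.1, -0.2, -0.6]
grip_width: 0.484
gripper_force: 20.0
```

```bash
python3 -c "
from h import *
[r.grab_frame('top') for i in range(3)]; save('wrist','w5');plan(485.5,369,51,)
print(proj((485.5,369,45),r.camera_model('wrist')))"
```

```text
d [-0.0009  0.0016  0.0895] turn 0 rows 2.1 t 28.95 pos [484.5 368.1 140.5] cur 70.5 tilt [-0.004 -0.003 -1.   ] j6 -0.67
[[285.07034157 211.97968097]]
```

View pics/w5.png

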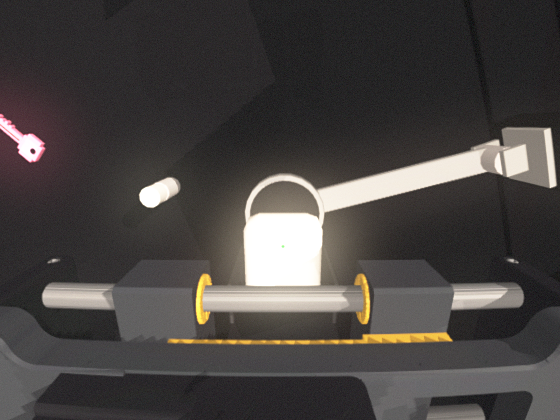

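The wrist view shows the case over the pad. The pad rim spans u 247–325 with its top at v≈174, so its centre is about (286,214) against a predicted (285,212), and they agree. Lowering.

Emit:
drive_tool:
  increments:
    - [0,0.0005,0.015,0]
    - [0,0.0005,0.038,0]
    - [0,0.0005,0.058,0]
    - [0,0.0005,0.073,0]
    - [0,0.0005,0.082,0]
    - [0,0.0005,0.087,0]
    - [0,0.0005,0.09,0]
    - [0,0.0005,0.091,0]
    - [0,0.0005,0.0915,0]
    - [0,0.0005,0.0915,0]

```text
time: 29.78
ee_pos: [486.6, 369.3, 52.7]
eef_rot: [0.534, 3.095, 0.002]
wrist_force: [0.1, -0.1, -0.2]
grip_width: 0.481
gripper_force: 20.0
```

Emit:
drive_tool:
  increments:
    - [0,0,0.0005,0]
    - [0,0,0.001,0]
    - [0,0,0.001,0]

```text
time: 30.03
ee_pos: [486.0, 369.3, 51.0]
eef_rot: [0.534, 3.096, 0.001]
wrist_force: [0.2, 0.2, -0.4]
grip_width: 0.478
gripper_force: 20.0
```

```bash
python3 -c "
from h import *
plan(485.5,369,50.3)"
```

```text
d [ 0.0004 -0.0004  0.0007] turn 0 rows 0.0 t 30.03 pos [486.  369.3  51. ] cur 70.4 tilt [ 0.  0. -1.] j6 -0.67
```

Emit:
drive_tool:
  increments:
    - [0,0,0.0005,0]
    - [0,0,0.0005,0]
    - [0,0,0.0005,0]

```text
time: 30.28
ee_pos: [486.0, 369.2, 50.3]
eef_rot: [0.534, 3.096, 0.0]
wrist_force: [0.4, 0.6, 0.4]
grip_width: 0.482
gripper_force: 20.0
```

Emit:
drive_tool:
  increments:
    - [0,0,0,0]
    - [0,0,0,0]
    - [0,0,0,0]
    - [0,0,0,0]
    - [0,0,0,0]
    - [0,0,0,0]
  grip: 0.65

```text
time: 30.78
ee_pos: [485.9, 369.1, 50.2]
eef_rot: [0.534, 3.096, -0.0]
wrist_force: [-0.4, -0.7, 0.4]
grip_width: 0.649
gripper_force: 0.0
```

Emit:
drive_tool:
  increments:
    - [0,0,-0.01,0]
    - [0,0,-0.03,0]
    - [0,0,-0.06,0]
    - [0,0,-0.09,0]
    - [0,0,-0.12,0]
    - [0,0,-0.12,0]
    - [0,0,-0.12,0]
    - [0,0,-0.12,0]

```text
time: 31.45
ee_pos: [485.7, 369.0, 170.2]
eef_rot: [-0.534, -3.096, 0.0]
wrist_force: [0.2, 1.0, -1.2]
grip_width: 0.649
gripper_force: 0.0
```

```bash
python3 -c "
from h import *
r.grab_frame('wrist');T=save('top','t6');S=save('side','s6');W=save('wrist','w6');plan(485.5,369,170)
f=lambda i,u,v,h,k:cv2.resize(i[v-h:v+h,u-h:u+h],None,fx=k,fy=k,interpolation=cv2.INTER_CUBIC)
cv2.imwrite('pics/f6.png',np.hstack([f(W,285,190,50,4),cv2.resize(S[100:400,200:500],(400,400))])[:,:,::-1])"
```

```text
d [-0.0003  0.0006 -0.0018] turn 0 rows 0.0 t 31.65 pos [485.  368.5 168.2] cur 70.4 tilt [-0.003 -0.002 -1.   ] j6 -0.67
```

View pics/f6.png

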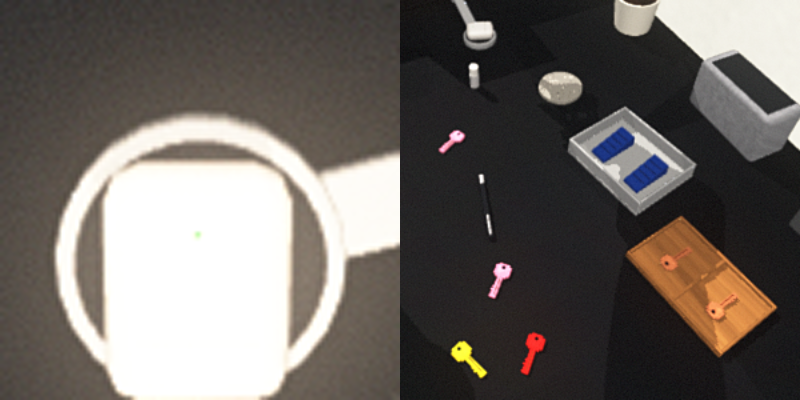

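```bash
python3 -c "
from h import *
m=r.camera_model('wrist')
uv=proj([[485.5,369,45]],m)[0]; g=[485.5,369,45]
k=4; f=lambda P:((proj(P,m)-[235,140]+.5)*k-.5).round()
print('pad',f([[485.5,369,45]]))
Q=R.from_euler('z',-.341)
for dx in(-4,0,4):
  v=f(Q.apply(CASE[0])+[485.5,369,45]+Q.apply([dx,0,0])); print(dx,v.min(0),v.max(0))
ring=[[485.5+38*np.cos(t),369+38*np.sin(t),45] for t in a]; v=f(ring);print('ring',v.min(0),v.max(0))"
```

```text
pad [[198. 258.]]
-4 [103. 133.] [294. 373.]
0 [103. 149.] [293. 388.]
4 [104. 165.] [293. 402.]
ring [ 53. 112.] [345. 395.]
```

The wrist crop shows the case flat on the pad: case u 103–292, ring u 57–345, so the centre is about 2 mm off. The side crop shows both stops and both keys in place, and the gripper is clear of everything.

```bash
python3 -c "
from station import r
print(r.job_done())"
```

```text
the job is handed in; nothing more can be done
None
```

The job is handed in, about 32 s into the 128 s limit: one key lies flat in each tray bay, both door stops are side by side on the bin floor, and the earbud case is flat on the pad about 2 mm off centre, with everything released.

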